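# Crack the walnut held in the nutcracker

## Robot

A 7-joint arm with a two-finger parallel gripper is mounted at the origin on the work surface. World frame = base frame: x ahead of the robot, y to its left, z up, the work surface at z = 0. Lengths are in m, angles in rad, forces in N, time in s.
With the tool pointing down it reaches from about 0.425 to 0.875 m from the base axis. Payload 8.4 kg.
Tool frame: the origin (TCP) lies midway between the tips of the shut fingers; the grasp point (between the pads) lies 19 mm behind it (bot.grasp_offset is the distance from the TCP to the grasp point, in m); z points along the fingers, y is the direction in which the jaws open and shut (so a half turn about z gives the same grasp; the last joint's range is limited). The gripper opens to 87 mm and grips with 3 to 60 N. Pads are 19 mm wide; open, the fingers measure 117 mm over their backs; the gripper's body (75 mm by 190 mm) begins 51 mm behind the grasp point.
Start: joints at [1.182, 0.333, 0.04, 1.465, -0.013, 1.343, -0.059], TCP at [0.186, -0.623, 0.223] pointing down, gripper open.
Joint ranges: [-2.58, 2.58], [-0.38, 2.09], [-1.3, 1.39], [0.25, 2.4], [-1.5, 4.64], [0.08, 2.09], [-2.65, 2.65]. Speed limits (rad/s): [2.22, 2.22, 2.79, 2.79, 3.14, 3.14, 3.14].

## Interface

Orientations are given as a unit quaternion [w, x, y, z].
In Python, from bench import readout, snapshot, get_calibration, bot gives the robot as it stands.
- The arm moves only by the tool jog_arm, never from a script. Its argument "steps" is text: rows parted by semicolons, each of 7 numbers parted by spaces: the turn, a rotation vector about the tool's x, y, z normalised to -1 to 1, where 1 is 0.08 rad, then the shift along the tool's x, y, z normalised to -1 to 1, where 1 is 0.25 m, then the closure, from 0 (fully open) to 1 (shut). In form: ax ay az tx ty tz jaw; .... A call has 1 to 20 rows; each row shifts and turns the pose as measured when the row begins, along the tool's axes as they then stand; what a row does not reach is not made up. A row lasts 1/10 s, in which the tool goes at most 50 mm and 8.59 degrees, less where a joint would pass 70% of its speed; a pose out of reach is approached as far as the arm can. A call with a number of a shift or a turn outside -1 to 1 is refused whole. A call with a gripper value outside its range is refused whole. The fingers move at their own pace and stop on an object; "newtons" is the grip in N (left out, the last holds). Time passes only in rows, so rows that do not move let the fingers close. It gives the time, the measured TCP pose, the force and the opening at its end, in the units of the state.
- readout.get_obs(): the state, without advancing time (a new reading comes with each control period).
- snapshot(name): name is "side" or "top"; returns the picture (400x640x3 uint8, red, green, blue); there is no depth.
- get_calibration(name): a dict with "camera_matrix" (3x3 intrinsics, pixels), "k1" (the pictures are not rectified: a ray, as slopes to the right and down, at radius r is drawn at 1 + k1 r^2 times it, then the intrinsics apply), "rvec" (rotation vector, rad) and "tvec" (3), from world to camera coordinates, as OpenCV has them. Camera axes: x right, y down, z forward; pixel columns grow to the right and rows downward; lengths in m; the calibration is good to about 2 mm. A picture is of the moment at which its call begins. get_calibration takes no time and is no camera call.
- bot.job_done(): hands the job in, once; it reports no verdict.
The state is a dict: "time": time; "joint_positions": joint angles; "qvel": joint speeds; "joint_torque": joint torques, N m; "tool_pos": TCP position; "tcp_rot": TCP orientation; "wrist_force": force on the tool from outside, world axes, zero at the start; "wrist_torque": the same for the moment, N m; "width": opening from 0.0 (shut) to 1.0 (fully open).
Only numpy, scipy, OpenCV 4.12 (cv2) and the standard library are available. Lean on these libraries where they do the work, as an engineer would, in place of code of your own. Each camera call takes 0.05 s, during which the arm holds its last target.

## Task

Two identical two-handled nutcrackers lie flat on the slab and one of them has a walnut in its jaws. Squeeze that one's two handles together until the shell gives and the handles are fully shut, then let go, leaving it lying flat about where it was. Leave the empty nutcracker as it is, and do not shift or knock over the pump bottle.

Things in the scene. Friction and masses are not known exactly. Their poses are not given: they have to be found in the camera images.
- cracker_mid (a point): Loaded nutcracker (loose, 0.5 kg, flat): point midway between its green handles where to squeeze, 27 mm above the slab. x: to the steel head (hinges 120 mm ahead, 30 mm brown walnut 75 ahead), y: to the left handle, z up. Handles: upright bars at +y and -y, 10 thick, 14 to 40 mm above the slab, green 55 mm behind to 45 ahead. Outer width here 67 mm open, 38 shut. 16 wide, 8 high base bar between.
- cracker_left (a joint): Closing angle of the loaded nutcracker's left handle; the right one mirrors it. 0: open (as at the start, each splayed 0.12 rad, wider at the free ends); 0.12 rad: fully shut, parallel. Squeezed at cracker_mid, resistance rises to about 12 N per handle just past half-way (use 15 to 20 N), then gives: the shell halves part and a catch keeps the handles shut.
- spare_tip (a point): Empty nutcracker, same make and size but no walnut, to be left as it is: point half-way up (27 mm above the slab) at the free end of its left green handle, 170 mm from the hinge. x axis along the nutcracker towards its head, z up.
- pump_bottle: Pale plastic pump bottle with a white press-button head and a spout, 66 mm in diameter and 180 mm tall, standing upright near the front edge of the slab; origin at the centre of its underside, z up. To be left alone.
Things that resemble listed ones, but are neither listed nor needed, are in the scene too. What is shaped like the part that bears cracker_mid but purple or yellow is not meant.

How it is judged:
By the outcome, as a careful person would: the job done as asked, in the order asked, and still so for the second after the job is handed in, with the robot touching nothing.
It also fails if it takes over 32 s, if anything falls off the work surface, if the arm or the gripper's body presses on something with over 40 N, if the wrist force passes 120 N, or if a joint passes its speed limit or range.

## Working session

There is one attempt and no reset: what is moved stays moved. The work goes in short steps, Python scripts to look and compute and a tool call to move; the robot and the scene stay as the last step left them, time stands still between calls to the robot, and variables do not carry over. Pictures are saved under pics/ and viewed, and the job is handed in when it is done.

Besides the shell and the picture viewer there is one more tool, called after "Request:" as name(argument=value, ...) on one line, values as JSON. jog_arm: Moves the arm, as the interface text tells. Scaled input: -1 to 1 covers 0.25 m each way for a shift and 0.08 rad each way for a turn. Its arguments: {"type":"object","properties":{"steps":{"type":"string"},"newtons":{"type":"number"}},"required":["steps"]}

```bash
mkdir -p pics
cat > h.py <<'E'
import numpy as np,cv2
from bench import readout,snapshot,get_calibration,bot
def cal(n):
    c=get_calibration(n);K=np.array(c["camera_matrix"],float);R=cv2.Rodrigues(np.array(c["rvec"],float))[0];t=np.array(c["tvec"],float).ravel()
    return K,float(c["k1"]),R,t
def ray(n,px):
    K,k1,R,t=cal(n)
    d=np.array([k1,0,0,0,0.])
    p=cv2.undistortPoints(np.array(px,float).reshape(-1,1,2),K,d).reshape(-1,2)
    D=np.c_[p,np.ones(len(p))]@R
    return -R.T@t,D
def onz(n,px,z):
    o,D=ray(n,px)
    z=np.asarray(z,float)
    return o+D*((z-o[2])/D[:,2])[:,None]
def proj(n,P):
    K,k1,R,t=cal(n)
    return cv2.projectPoints(np.array(P,float).reshape(-1,1,3),R,t,K,np.array([k1,0,0,0,0.]))[0].reshape(-1,2)
E
python3 - <<'E'
from h import *
for n in("side","top"):
    cv2.imwrite(f"pics/{n}0.png",snapshot(n)[:,:,::-1]); print(n,cal(n)[0].tolist(),cal(n)[1],ray(n,[[320,200]]))
print(readout.get_obs())
E
```

```text
side [[472.2180324609555, 0.0, 315.5297986632218], [0.0, 472.2180324609555, 198.00417378525654], [0.0, 0.0, 1.0]] -0.13326604867331807 (array([-0.05254475,  1.12640914,  0.73466101]), array([[ 0.37336142, -0.77930549, -0.50338026]]))
top [[485.3080513613541, 0.0, 324.95592994336704], [0.0, 485.3080513613541, 198.39499275705782], [0.0, 0.0, 1.0]] -0.14502755195544026 (array([0.37879336, 0.00994696, 1.37817446]), array([[ 0.09029394,  0.01093414, -0.99591299]]))
{'time': 0.1, 'joint_positions': array([ 1.18179294,  0.3338273 ,  0.03990126,  1.46615034, -0.01334986,
        1.34328633, -0.0584877 ]), 'qvel': array([-0.0003056 , -0.00177465,  0.00080696, -0.00052937,  0.00050085,
       -0.00104328,  0.00010009]), 'joint_torque': array([ 5.56273473e-03, -6.57810616e+01,  1.34046312e+00, -4.04702353e+01,
       -5.97886881e-02,  4.10417444e-02,  2.84483605e-05]), 'tool_pos': array([ 0.18557386, -0.62252606,  0.22177288]), 'tcp_rot': array([-6.80998692e-04,  9.89521157e-01,  1.44386236e-01, -1.75887683e-04]), 'wrist_force': array([-0.75280068, -0.27179083, -0.09495003]), 'wrist_torque': array([-0.02200393,  0.013793  ,  0.00016573]), 'width': 0.9989658676309054}
```

```bash
ls . pics
```

```text
.:
h.py
pics

pics:
side0.png
top0.png
```

View pics/side0.png

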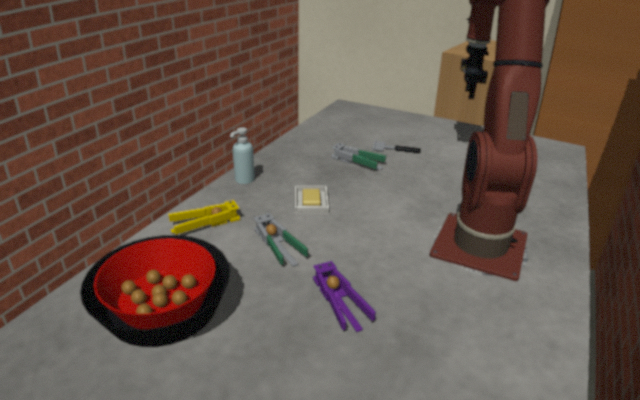

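View pics/top0.png

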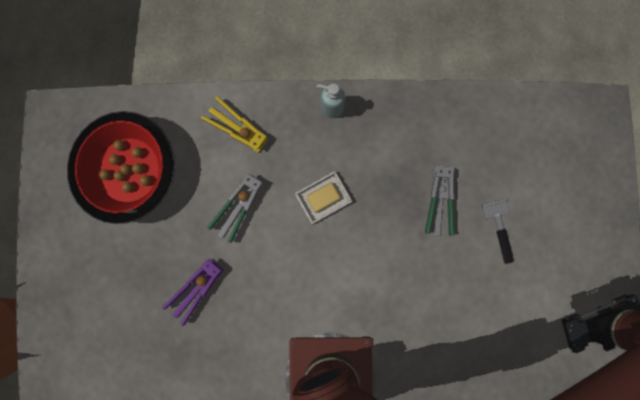

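The side view shows the loaded green cracker at about (280,240), with a walnut at (271,230), and the empty one at (360,157). In the top view the loaded one is at about (235,208), the spare at (441,205) and the bottle at (333,100). Next I'll measure them.

Run:
```python
from h import *
im=cv2.imread("pics/top0.png");hsv=cv2.cvtColor(im,cv2.COLOR_BGR2HSV)
m=cv2.inRange(hsv,(60,90,30),(90,255,255))
n,l,s,c=cv2.connectedComponentsWithStats(m)
for i in range(1,n):
    if s[i,4]<40: continue
    ys,xs=np.where(l==i);r=cv2.minAreaRect(np.c_[xs,ys].astype(np.float32))
    b=cv2.boxPoints(r)
    P=onz("top",b,0.04)
    e=P[1]-P[0];f=P[2]-P[1];L=e if np.linalg.norm(e)>np.linalg.norm(f) else f
    print(s[i],c[i],onz("top",[c[i]],0.036)[0].round(4),np.linalg.norm(e).round(4),np.linalg.norm(f).round(4),"dir",np.degrees(np.arctan2(L[1],L[0])).round(1))
    print(P.round(3)[:,:2].tolist())
w=cv2.inRange(hsv,(5,110,40),(20,255,200))
n,l,s,c=cv2.connectedComponentsWithStats(w)
for i in range(1,n):
    if 30<s[i,4]<400: print("nut",s[i],c[i],onz("top",[c[i]],0.035)[0].round(4))
cv2.imwrite("pics/crop0.png",cv2.resize(im[160:260,180:300],None,fx=6,fy=6,interpolation=cv2.INTER_CUBIC)[:600])
im=cv2.imread("pics/side0.png");hsv=cv2.cvtColor(im,cv2.COLOR_BGR2HSV)
m=cv2.inRange(hsv,(60,90,30),(90,255,255))
n,l,s,c=cv2.connectedComponentsWithStats(m)
for i in range(1,n):
    if s[i,4]>=40: print("side",s[i],c[i],onz("side",[c[i]],0.03)[0].round(4))
cv2.imwrite("pics/crop1.png",cv2.resize(im[200:280,235:335],None,fx=6,fy=6,interpolation=cv2.INTER_CUBIC))
```

```text
[426 198   9  34 107] [430.28971963 215.01869159] [ 0.4552 -0.2823  0.036 ] 0.0948 0.0088 dir -13.0
[[0.411, -0.267], [0.503, -0.288], [0.502, -0.297], [0.409, -0.276]]
[209 201  22  27  82] [219.51219512 214.17073171] [0.4637 0.3055 0.036 ] 0.0929 0.0068 dir -39.6
[[0.43, 0.337], [0.502, 0.278], [0.497, 0.272], [0.426, 0.331]]
[449 200   5  35 116] [450.68103448 216.89655172] [ 0.4492 -0.34    0.036 ] 0.0096 0.095 dir -179.1
[[0.496, -0.333], [0.497, -0.343], [0.402, -0.345], [0.401, -0.335]]
[229 210  16  31  73] [236.65753425 225.1369863 ] [0.4327 0.257  0.036 ] 0.0915 0.0063 dir -25.0
[[0.392, 0.279], [0.475, 0.24], [0.472, 0.234], [0.389, 0.273]]
nut [240 128  10  10  79] [244.44303797 132.34177215] [0.6954 0.2373 0.035 ]
nut [113 139  12  12 111] [118.43243243 144.7027027 ] [0.6674 0.6078 0.035 ]
nut [131 147  12  11 105] [136.57142857 151.97142857] [0.6447 0.5516 0.035 ]
nut [109 154  12  11 103] [114.05825243 159.09708738] [0.6253 0.6194 0.035 ]
nut [113 163  31  18 323] [127.11455108 170.50464396] [0.5913 0.5782 0.035 ]
nut [ 98 169  13  11 114] [104.07017544 174.28070175] [
[... 346 characters left out ...]
  10  37] [363.56756757 355.40540541] [ 0.0714 -0.0906  0.035 ]
nut [322 378  26  17 112] [335.67857143 386.07142857] [-0.0124 -0.0132  0.035 ]
nut [324 387  16  13  41] [333.07317073 394.26829268] [-0.0352 -0.0059  0.035 ]
nut [574 387  25  13  78] [586.16666667 393.48717949] [-0.0692 -0.7382  0.035 ]
nut [314 389  10   8  31] [318.16129032 392.90322581] [-0.0309  0.035   0.035 ]
nut [307 390   7  10  31] [309.77419355 395.35483871] [-0.0376  0.0581  0.035 ]
side [353 151  32  18 325] [367.84923077 158.56615385] [ 0.4507 -0.3045  0.03  ]
side [283 231  25  25 199] [295.19095477 243.07537688] [0.4286 0.2623 0.03  ]
side [267 236  16  28 126] [274.99206349 249.46031746] [0.4598 0.3106 0.03  ]
```

Mid works out at about (0.452, 0.279) with the axis at -32°. The nut found at (0.516, 0.240) agrees with the stated 75 mm offset, and the handle gap of 57 mm is also right. I'll swing over at a safe height.

Request:
jog_arm(steps="0 0 0 0 0 -0.16 0; 0 0 -1 0.16 0.025 -0.08 0; 0 0 -1 0.163 0.025 0 0; 0 0 -1 0.163 0.025 0 0; 0 0 -1 0.163 0.025 0 0; 0 0 -1 0.163 0.025 0 0; 0 0 -1 0.163 0.025 0 0; 0 0 -1 0.163 0.025 0 0; 0 0 -1 0.163 0.025 0 0; 0 0 -1 0.163 0.025 0 0; 0 0 -1 0.163 0.025 0 0", newtons=18)

```text
time: 1.2
tool_pos: [0.5395, -0.4272, 0.2761]
tcp_rot: [-0.006, 0.852, 0.524, -0.002]
wrist_force: [0.9, 0.1, 0.3]
width: 1.0
```

Request:
jog_arm(steps="0 0 -1 0.167 0.025 0 0; 0 0 -1 0.167 0.025 0 0; 0 0 -1 0.167 0.025 0 0; 0 0 -1 0.167 0.025 0 0; 0 0 -1 0.167 0.025 0 0; 0 0 -1 0.167 0.025 0 0; 0 0 -1 0.167 0.025 0 0; 0 0 -1 0.167 0.025 0 0; 0 0 -1 0.167 0.025 0 0; 0 0 -1 0.167 0.025 0 0; 0 0 -1 0.167 0.025 0 0; 0 0 -1 0.167 0.025 0 0; 0 0 -1 0.167 0.025 0 0; 0 0 -1 0.167 0.025 0 0; 0 0 -1 0.167 0.025 0 0; 0 0 0 0 0 0 0")

```text
time: 2.8
tool_pos: [0.5541, 0.1975, 0.2732]
tcp_rot: [-0.014, 0.377, 0.926, 0.002]
wrist_force: [0.4, 0.6, 0.7]
width: 0.998
```

```bash
cat > rel.py <<'E'
from h import *
from scipy.spatial.transform import Rotation as Ro
import sys
T=np.array([float(a) for a in sys.argv[1:4]]);yaw=np.radians(float(sys.argv[4]))
o=readout.get_obs();q=o['tcp_rot'];R=Ro.from_quat([q[1],q[2],q[3],q[0]])
G=Ro.from_matrix(np.array([[np.cos(yaw),np.sin(yaw),0],[np.sin(yaw),-np.cos(yaw),0],[0,0,-1]]))
print("t",o['time'],"pos",o['tool_pos'].round(4),"q",o['joint_positions'].round(2),"F",o['wrist_force'].round(1),"w",o['width'])
print("turn/0.08",((R.inv()*G).as_rotvec()/.08).round(2),"shift/.25",(R.inv().apply(T-o['tool_pos'])/.25).round(3))
E
python3 rel.py 0.4524 0.2786 0.12 148
```

```text
t 2.8 pos [0.5541 0.1975 0.2732] q [ 0.18  0.27 -0.71  1.5   0.15  1.45  0.26] F [0.4 0.6 0.7] w 0.9982386630694616
turn/0.08 [-0.04 -0.34 -2.68] shift/.25 [ 0.501 -0.048  0.627]
```

Request:
jog_arm(steps="0 -0.1 -0.7 0.125 -0.012 0.1 0; 0 -0.1 -0.7 0.125 -0.012 0.1 0; 0 -0.1 -0.7 0.125 -0.006 0.1 0; 0 -0.04 -0.6 0.125 0 0.1 0; 0 0 0 0 0 0.1 0; 0 0 0 0 0 0.1 0; 0 0 0 0 0 0 0")

```text
time: 3.5
tool_pos: [0.4471, 0.2728, 0.1191]
tcp_rot: [0.001, 0.271, 0.963, -0.003]
wrist_force: [-0.2, 0.3, -0.3]
width: 1.003
```

```bash
python3 rel.py 0.4524 0.2786 0.07 148
python3 - <<'E'
from h import *
for n in("side","top"):
    cv2.imwrite(f"pics/{n}1.png",snapshot(n)[:,:,::-1])
E
```

```text
t 3.5 pos [0.4471 0.2728 0.1191] q [ 0.07  0.25 -0.8   1.86  0.2   1.11  0.22] F [-0.2  0.3 -0.3] w 1.0028278196751046
turn/0.08 [-0.06  0.03  0.12] shift/.25 [-0.005  0.032  0.196]
```

View pics/side1.png

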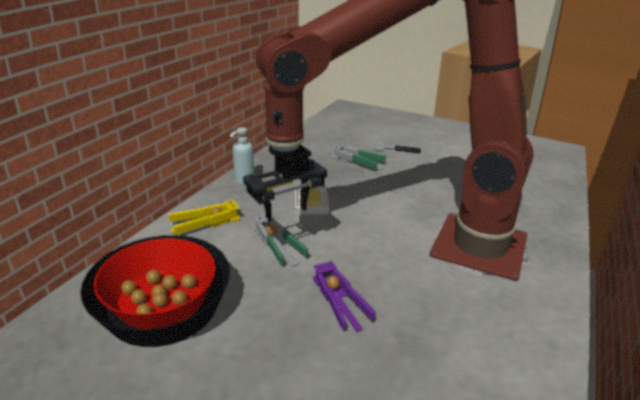

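The side view shows the open gripper above the loaded cracker, with its fingers straddling the green handles near (280,240).

Request:
jog_arm(steps="-0.06 0.03 0.12 -0.005 0.032 0.05 0; 0 0 0 0 0 0.08 0; 0 0 0 0 0 0.066 0; 0 0 0 0 0 0 0")

```text
time: 4.0
tool_pos: [0.4608, 0.2818, 0.0753]
tcp_rot: [0.005, 0.279, 0.96, 0.005]
wrist_force: [0.0, -0.1, -0.2]
width: 0.998
```

```bash
python3 rel.py 0.4524 0.2786 0.009 148
python3 - <<'E'
from h import *
im=snapshot("side")[:,:,::-1]
cv2.imwrite("pics/side2.png",cv2.resize(im[150:270,200:350],None,fx=5,fy=5,interpolation=cv2.INTER_CUBIC))
E
```

```text
t 4.0 pos [0.4608 0.2818 0.0753] q [ 0.04  0.33 -0.77  1.88  0.27  1.02  0.16] F [ 0.  -0.1 -0.2] w 0.9982148125668884
turn/0.08 [ 0.15  0.08 -0.1 ] shift/.25 [ 0.023 -0.032  0.265]
```

View pics/side2.png

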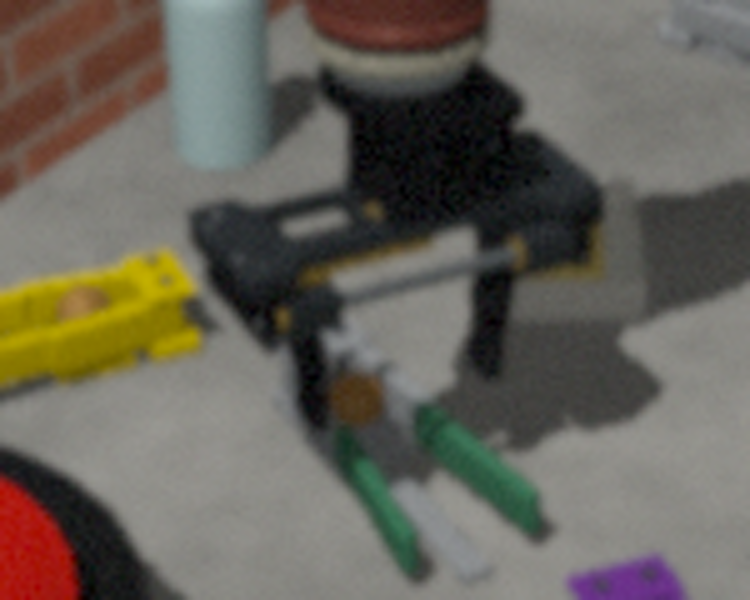

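The view shows the fingers above the handles and the nut beyond them. The TCP overshot sideways by about 8 mm, so I'll correct that and settle before descending.

Request:
jog_arm(steps="0.1 0.05 -0.1 0.02 -0.028 0 0; 0 0 0 0 0 0 0; 0 0 0 0 0 0 0")

```text
time: 4.35
tool_pos: [0.4543, 0.2798, 0.0788]
tcp_rot: [0.003, 0.276, 0.961, 0.003]
wrist_force: [-0.3, -0.2, 0.3]
width: 1.001
```

```bash
python3 rel.py 0.4524 0.2786 0.009 148
```

```text
t 4.35 pos [0.4543 0.2798 0.0788] q [ 0.04  0.31 -0.78  1.89  0.26  1.03  0.17] F [-0.3 -0.2  0.3] w 1.001236060786227
turn/0.08 [0.1  0.05 0.  ] shift/.25 [ 0.005 -0.01   0.279]
```

Request:
jog_arm(steps="0.08 0.04 0 0.004 -0.009 0.05 0; 0 0 0 0 0 0.05 0; 0 0 0 0 0 0 0; 0 0 0 0 0 0 0")

```text
time: 4.75
tool_pos: [0.4526, 0.2783, 0.0522]
tcp_rot: [0.001, 0.276, 0.961, 0.001]
wrist_force: [-0.3, 0.2, 0.6]
width: 0.999
```

```bash
python3 rel.py 0.4524 0.2786 0.009 148
python3 - <<'E'
from h import *
im=snapshot("side")[:,:,::-1]
cv2.imwrite("pics/side3.png",cv2.resize(im[150:270,200:350],None,fx=5,fy=5,interpolation=cv2.INTER_CUBIC))
E
```

```text
t 4.75 pos [0.4526 0.2783 0.0522] q [ 0.03  0.35 -0.77  1.91  0.29  0.99  0.14] F [-0.3  0.2  0.6] w 0.9989994523036142
turn/0.08 [ 0.02  0.02 -0.  ] shift/.25 [0.002 0.    0.173]
```

View pics/side3.png

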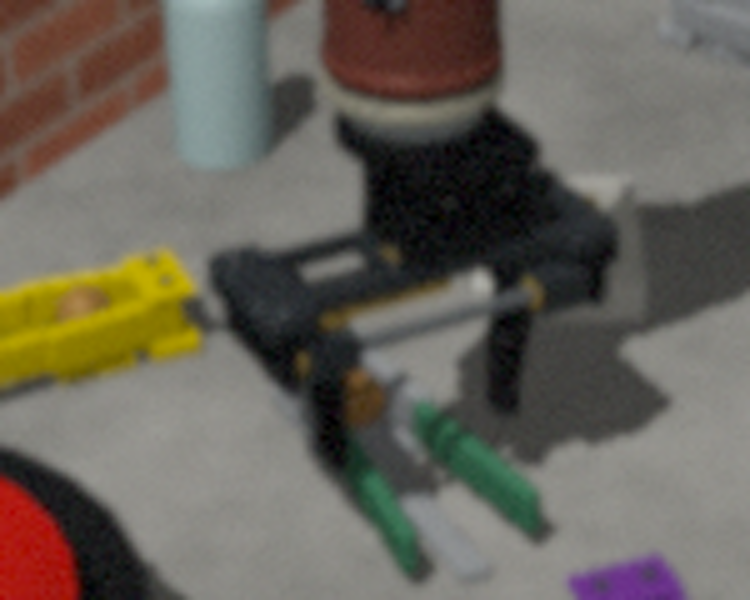

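Run:
```python
from h import *
a=np.radians(-32);X=np.array([np.cos(a),np.sin(a),0]);Y=np.array([-np.sin(a),np.cos(a),0]);M=np.array([.4524,.2786,0])
def show(n,x,y,z):
    p=proj(n,[M+X*x+Y*y+np.array([0,0,z])])[0]; return p.round(1)
t=.12
for s in(1,-1):
    for x in(-.055,.045):
        yc=s*(.0285-x*t); print("side handle top end",s,x,show("side",x,yc,.04),"->crop",((show("side",x,yc,.04)-[200,150])*5).round())
    print("finger tip back",s,((show("side",0,s*.0585,.052)-[200,150])*5).round(),"inner",((show("side",0,s*.0435,.052)-[200,150])*5).round())
```

```text
side handle top end 1 -0.055 [281.7 256. ] ->crop [408. 530.]
side handle top end 1 0.045 [267.9 234.4] ->crop [339. 422.]
finger tip back 1 [314. 467.] inner [342. 458.]
side handle top end -1 -0.055 [306.7 247.6] ->crop [534. 488.]
side handle top end -1 0.045 [283.6 229.5] ->crop [418. 398.]
finger tip back -1 [519. 402.] inner [494. 410.]
```

The predicted handle ends and fingertips fall on the picture to within 1–2 px, so I'll descend.

Request:
jog_arm(steps="0 0 0 0 0 0.06 0; 0 0 0 0 0 0.06 0; 0 0 0 0 0 0.03 0; 0 0 0 0 0 0 0; 0 0 0 0 0 0 0")

```text
time: 5.3
tool_pos: [0.4522, 0.2781, 0.0108]
tcp_rot: [0.001, 0.276, 0.961, 0.0]
wrist_force: [-0.5, 0.1, -0.3]
width: 1.0
```

```bash
python3 rel.py 0.4524 0.2786 0.009 148
```

```text
t 5.3 pos [0.4522 0.2781 0.0108] q [-0.    0.41 -0.74  1.94  0.35  0.92  0.1 ] F [-0.5  0.1 -0.3] w 1.0002477848288627
turn/0.08 [ 0.01  0.01 -0.  ] shift/.25 [0.    0.002 0.007]
```

Request:
jog_arm(steps="0 0 0 0 0 0 0.15; 0 0 0 0 0 0 0.25; 0 0 0 0 0 0 0.35; 0 0 0 0 0 0 0.45; 0 0 0 0 0 0 0.55; 0 0 0 0 0 0 0.65; 0 0 0 0 0 0 0.65; 0 0 0 0 0 0 0.65; 0 0 0 0 0 0 0.65", newtons=18)

```text
time: 6.2
tool_pos: [0.4518, 0.2791, 0.0118]
tcp_rot: [0.001, 0.275, 0.961, 0.001]
wrist_force: [-1.5, 1.7, -1.2]
width: 0.431
```

```bash
python3 rel.py 0.4524 0.2786 0.009 148
```

```text
t 6.2 pos [0.4518 0.2791 0.0118] q [-0.    0.41 -0.74  1.94  0.34  0.92  0.1 ] F [-1.5  1.7 -1.2] w 0.43133015885952813
turn/0.08 [0.02 0.01 0.  ] shift/.25 [-0.003 -0.     0.011]
```

The opening is 37.5 mm, which means shut (38 expected). I'll hold a moment, then open and rise.

Request:
jog_arm(steps="0 0 0 0 0 0 0.7; 0 0 0 0 0 0 0.7; 0 0 0 0 0 0 0.7; 0 0 0 0 0 0 0.5; 0 0 0 0 0 0 0.3; 0 0 0 0 0 0 0; 0 0 0 0 0 0 0; 0 0 0 0 0 0 0; 0 0 0 0 0 0 0; 0 0 0 0 0 0 0", newtons=20)

```text
time: 7.2
tool_pos: [0.4532, 0.2786, 0.0123]
tcp_rot: [0.002, 0.276, 0.961, 0.001]
wrist_force: [0.2, 0.2, -0.0]
width: 0.946
```

```bash
python3 rel.py 0.4524 0.2786 0.009 148
python3 - <<'E'
from h import *
im=snapshot("side")[:,:,::-1]
cv2.imwrite("pics/side4.png",cv2.resize(im[150:270,200:350],None,fx=5,fy=5,interpolation=cv2.INTER_CUBIC))
E
```

```text
t 7.2 pos [0.4532 0.2786 0.0123] q [-0.    0.41 -0.74  1.94  0.35  0.92  0.1 ] F [ 0.2  0.2 -0. ] w 0.9461014823152001
turn/0.08 [ 0.03  0.03 -0.01] shift/.25 [ 0.003 -0.002  0.013]
```

View pics/side4.png

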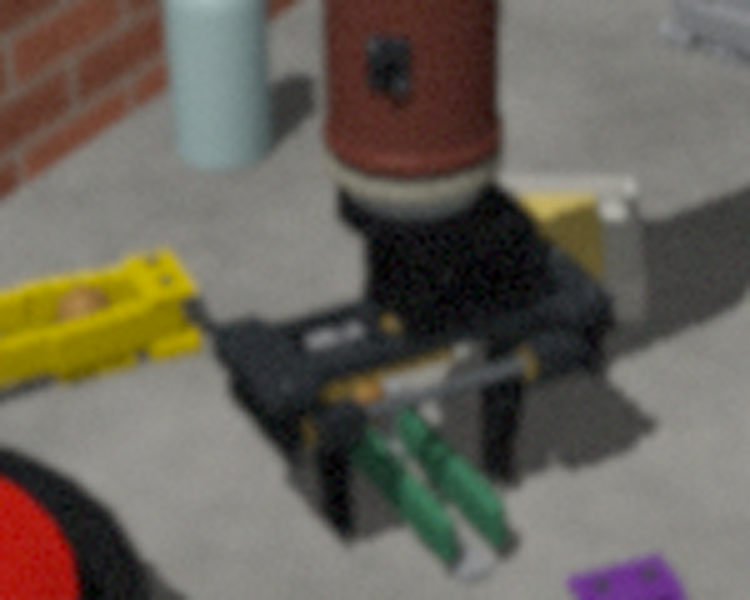

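The handles stay parallel and shut with the fingers clear of them, so I'll rise straight up and retreat.

Request:
jog_arm(steps="0 0 0 0 0 0 0; 0 0 0 0 0 -0.06 0; 0 0 0 0 0 -0.1 0; 0 0 0 0 0 -0.16 0; 0 0 0 0 0 -0.16 0; 0 0 0 0 0 -0.16 0; 0 0 0 0 0 -0.16 0; 0 0 0 -0.08 -0.1 0 0; 0 0 0 -0.08 -0.1 0 0; 0 0 0 -0.08 -0.1 0 0; 0 0 0 -0.08 -0.1 0 0; 0 0 0 -0.08 -0.1 0 0; 0 0 0 0 0 0 0; 0 0 0 0 0 0 0")

```text
time: 8.65
tool_pos: [0.4695, 0.1191, 0.2344]
tcp_rot: [0.005, 0.27, 0.963, 0.004]
wrist_force: [0.4, 0.9, 0.5]
width: 1.0
```

```bash
python3 rel.py 0.4524 0.2786 0.009 148
python3 - <<'E'
from h import *
s=snapshot("side")[:,:,::-1];t=snapshot("top")[:,:,::-1]
cv2.imwrite("pics/side5.png",s);cv2.imwrite("pics/top5.png",t)
hsv=cv2.cvtColor(t,cv2.COLOR_BGR2HSV)
m=cv2.inRange(hsv,(60,90,30),(90,255,255))
n,l,st,c=cv2.connectedComponentsWithStats(m)
for i in range(1,n):
    if st[i,4]>=30:print(st[i],onz("top",[c[i]],.036)[0].round(4))
E
```

```text
t 8.65 pos [0.4695 0.1191 0.2344] q [ 0.36  0.01 -0.69  1.82  0.01  1.3   0.69] F [0.4 0.9 0.5] w 1.000215625357843
turn/0.08 [0.13 0.1  0.14] shift/.25 [0.398 0.499 0.904]
[426 199   8  33  53] [ 0.4545 -0.2812  0.036 ]
[448 200   6  35 131] [ 0.4469 -0.3395  0.036 ]
[214 211  14  21  54] [0.4434 0.3007 0.036 ]
[223 223   9  15  41] [0.42   0.2836 0.036 ]
```

View pics/side5.png

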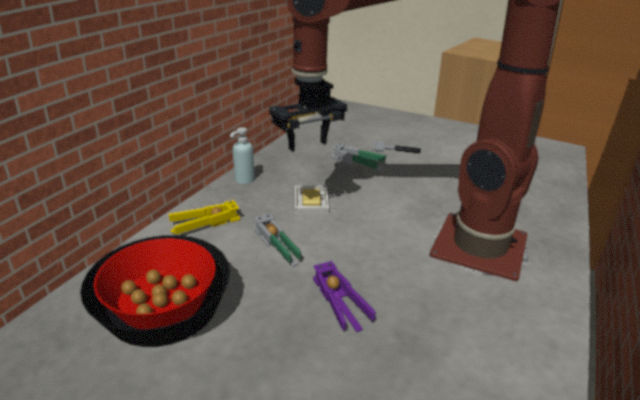

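View pics/top5.png

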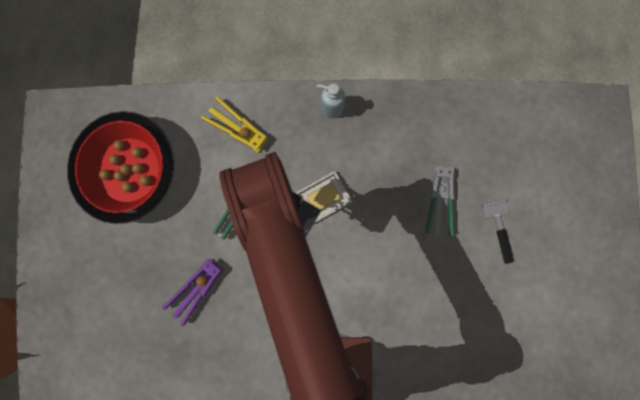

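The side view shows the loaded cracker shut, with parallel handles at (285,245). The bottle and spare are where they were; the arm's shadow falls on the spare. I'll zoom in once more before handing in.

Run:
```python
from h import *
s=cv2.imread("pics/side5.png");o=cv2.imread("pics/side0.png")
f=lambda i:cv2.resize(i[205:275,240:320],None,fx=5,fy=5,interpolation=cv2.INTER_CUBIC)
cv2.imwrite("pics/cmp.png",np.hstack([f(o),f(s)]))
```

```text
(no output)
```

View pics/cmp.png

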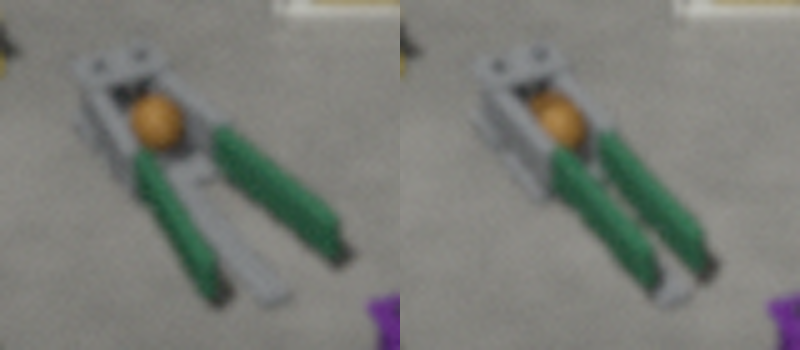

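Compared with the start (left), the handles are now parallel and shut, the shell has changed shape into parted halves, and the head hasn't moved.

```bash
python3 -c "
from bench import bot
print(bot.job_done())"
```

```text
the job is handed in; nothing more can be done
None
```

I squeezed the loaded green nutcracker shut at 18–20 N, let go, lifted clear and handed the job in at about 9 s of the 32 s allowed.

- **Squeeze:** the opening read 37.5 mm, against 38 mm expected when shut. The handles stayed parallel after release, and the close-up shows the walnut shell changed, apparently parted.
- **Position:** the nutcracker lies flat with its head where it was at the start.
- **Other objects:** the pump bottle and the empty nutcracker look unmoved in both views. The spare's handle positions read 1–2 mm different from before, which I put down to the arm's shadow falling on it.
- **Forces:** the wrist force stayed under about 3 N in every reading I took, and nothing was touching the gripper at the end.
- **Limits of the checks:** the last top view had the arm over part of the loaded nutcracker, so its final state is judged mainly from the side view.
- **Overshoot:** during the approach the tool overshot sideways by about 8 mm, which I corrected above the handles before descending.

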